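Set the stop pin, feed a gilt slip through the guard and hold it

ROBOT

A 6-joint arm with a two-finger parallel gripper is mounted at the origin on the work surface; the furniture and walls round the work are solid. World frame = base frame: x ahead of the robot, y to its left, z up, the work surface at z = 0. Lengths are in m, angles in rad, forces in N, time in s.
With the tool pointing down it reaches from about 0.35 to 0.85 m from the base axis. Payload 8.1 kg.
Tool frame: the origin (TCP) lies midway between the tips of the shut fingers; the grasp point (between the pads) lies 19 mm behind it; x points along the fingers, y is the direction in which the jaws open and shut, and the axes are right-handed (so a half turn about x gives the same grasp; the last joint's range is limited). The gripper opens to 93 mm and grips with 3 to 60 N. Pads are 15 mm wide; open, the fingers measure 128 mm over their backs; the gripper's body (75 mm by 188 mm) begins 65 mm behind the grasp point.
Start: joints at [-0.085, 0.13, 1.488, -0, 1.523, -0.085], TCP at [0.6, 0, 0.219] pointing down, gripper open.
Joint ranges: [-2.96, 2.96], [-0.89, 2.26], [0.02, 2.5], [-1.34, 4.48], [0, 2.73], [-2.66, 2.66]. Speed limits (rad/s): [2.39, 2.39, 2.79, 3.14, 3.14, 3.14].

INTERFACE

Orientations are given as a unit quaternion [w, x, y, z].
In Python, from plant import ctrl, cams, workorder gives the robot as it stands.
- The arm moves only by the tool servo_tool, never from a script. Its argument "plan" is a list that holds one entry, the list of rows, each a list of 5 numbers: the shift along the tool's x, y, z in mm, then the turn about the tool's x in degrees, then the closure, from 0 (fully open) to 1 (shut). A call has 1 to 8 rows; each row shifts and turns the commanded pose from where the row before left it, along the tool's axes as they then stand; what a row does not reach is not made up. A row lasts 1/8 s, in which the tool goes at most 62.5 mm and 10.7 degrees, less where a joint would pass 70% of its speed; a pose out of reach is approached as far as the arm can. A call is refused whole if a number of a shift passes 62.5 or a number of a turn 10.7, either way. A call with a gripper value outside its range is refused whole. The fingers move at their own pace and stop on an object; "grip_force" is the grip in N (left out, the last holds). Time passes only in rows, so rows that do not move let the fingers close. It gives the time, the measured TCP pose, the force and the opening at its end, in the units of the state.
- ctrl.sense(): the state, without advancing time (a new reading comes with each control period).
- cams.read_camera(name): name is "scene" or "side" or "wrist"; returns a dict with "color" (420x560x3 uint8, red, green, blue), "range_z" (420x560 float32, m along the optical axis (not along the pixel's ray), 0 where there is no reading), "fx", "fy", "cx", "cy" (pixels), "R" (3x3) and "t" (3): a world point X has camera coordinates R X + t. Camera axes: x right, y down, z forward; pixel columns grow to the right and rows downward; lengths in m; the calibration is good to about 2 mm. A picture is of the moment at which its call begins.
- workorder.close_job(): hands the job in, once; it reports no verdict.
The state is a dict: "clock": time; "joints": joint angles; "joint_vel": joint speeds; "joint_efforts": joint torques, N m; "position": TCP position; "tool_rot": TCP orientation; "contact_force": force on the tool from outside, world axes, zero at the start; "wrist_torque": the same for the moment, N m; "grip_width": finger opening in m.
Only numpy, scipy, OpenCV 4.12 (cv2) and the standard library are available. Lean on these libraries where they do the work, as an engineer would, in place of code of your own. Each camera call takes 0.05 s, during which the arm holds its last target. There are 200 camera calls.

TASK

Set up the slip chopper for a cut: lift the red-headed stop pin out of the wooden pin block, drop it fully home into the middle one of the three holes in the outfeed table and let go of it. Then pick up the gilt slip and feed it end first along the support rail and through the window in the yellow guard, until its end butts against the stop pin. Finish while still gripping the slip and pushing it against the pin, flat on the bed and ready for the blade; leave the black-headed pin in its block and do not knock the things around.

Things in the scene. Friction and masses are not known exactly. Their poses are not given: they have to be found in the camera images.
- chopper: Grey bench guillotine, yellow guard, fixed. Origin: underside, below the window. Work feeds along its -y (robot's right at yaw 0). Base plate 290 long, 12 thick, 96 wide under guard and table, 54 under the rail. Support rail y 2..178, only 18 wide, top z 45. Guard housing y 0..-36, 92 wide, air cylinder on it up to z 133. Aluminium outfeed table y -36..-140, 60 wide, top z 45.
- guard_window (a point): Middle of the slip's path at the entry face of the window, 11 mm above the bed. Axes as the chopper's. The window is 32 mm wide (x) and 24 mm high from the bed up (2 mm clearance on both sides and above for the slip), and runs as a straight tunnel 36 mm along -y; short flared lips stand out to y = +7 at its sides and top.
- stop_hole_2 (a point): Mouth of the middle stop hole, on the table's top (45 mm above the bench), 95 mm past the window's entry face along the chopper's -y. Axes as the chopper's. Straight round hole, 12 mm wide, 33 mm deep. The two other holes are 25 mm away, at y -70 and y -120 of the chopper.
- red_pin: Steel stop pin with a red fluted knob, 75 g, loose, upright in the block. Origin at the tip; z up its axis. Shank 10 mm diameter, 26 mm long, tapered tip; then an 18 mm diameter collar (its underside is the shoulder) and a knob of 24 mm diameter from z 54 to z 88, its straight part z 57 to 83.
- red_pin_tip (a point): Lower end of the red pin's shank, on its axis.
- red_pin_shoulder (a point): Centre of the underside of the red pin's collar, 26 mm above the tip; it rests on the table when the pin is fully home.
- black_pin: The same pin with a black knob, in the block's other hole, 48 mm from the red one. It stays there. Origin at the tip.
- pin_block: Wooden block, 46 (x) x 90 (y) x 40 mm, fixed to the bench. Origin at the centre of the underside. Two holes 48 mm apart along its y hold the pins, which stand 26 mm deep, shoulders on its top; either pin may be in either hole. Grip a pin across the block (along its x). The rail of a big raised frame, 105 to 173 mm above the bench, passes about 0.1 m to its right.
- slip: Length of gilt moulding, pale wood with gold top, square ends, 28 (x) x 180 (y) x 22 (z) mm, about 80 g, loose, flat on the bench, gold side up. Origin: centre of its underside; y along it. Its sides are upright to 16 mm height. Either end may go first; to reach the pin, hold it within 40 mm of the other end so the gripper stays clear of the guard.
- slip_end_a (a point): Middle of the slip's end face at its +y end, 11 mm above its underside.
- slip_end_b (a point): Middle of the slip's end face at its -y end, 11 mm above its underside.
- small_jar: White jar with black cap, 46 mm wide, 56 mm high, left of the slip. Origin at its foot.
- tape_brown: Roll of brown tape, 62 mm wide, 24 mm high, lying beyond the rail end of the chopper. Origin at its underside.
- wax_tin: Round brown tin, 77 mm wide, 32 mm high, left of the chopper. Origin at its underside.
- cork_block: Cork sanding block, 61 x 101 x 32 mm, left of the chopper. Origin at its underside.

How it is judged:
By the outcome, as a careful person would: the job done as asked, in the order asked, and still so for the second after the job is handed in, while the arm keeps its last pose, push and grip.
It also fails if it takes over 51 s, if anything falls off the work surface, if the arm or the gripper's body presses on something with over 40 N, if the wrist force passes 120 N, or if a joint passes its speed limit or range.

## Working session

There is one attempt and no reset: what is moved stays moved. The work goes in short steps, Python scripts to look and compute and a tool call to move; the robot and the scene stay as the last step left them, time stands still between calls to the robot, and variables do not carry over. Pictures are saved under pics/ and viewed, about 8 in all and at most 12, crops included, and the job is handed in when it is done.

Besides the shell and the picture viewer there is one more tool, called after "Emit:" by a JSON object that holds its "name" and its "arguments", one argument or row to a line. servo_tool: Moves the arm, as the interface text tells. Its arguments: {"type":"object","properties":{"plan":{"type":"array"},"grip_force":{"type":"number"}},"required":["plan"]}

```bash
ls; mkdir -p pics
cat > h.py <<'E'
import numpy as np, cv2
from plant import ctrl, cams, workorder
def snap(n,tag):
    c=cams.read_camera(n); np.savez(f'pics/{tag}.npz',**c)
    cv2.imwrite(f'pics/{tag}.png',c['color'][:,:,::-1]); return c
def load(tag): return dict(np.load(f'pics/{tag}.npz'))
def cloud(c):
    h,w=c['range_z'].shape; v,u=np.mgrid[:h,:w]; z=c['range_z']
    P=np.stack([(u-c['cx'])/c['fx']*z,(v-c['cy'])/c['fy']*z,z],-1)
    W=(P-c['t'])@c['R']; W[z<=0]=np.nan; return W
E
python3 - <<'E'
from h import *
s=ctrl.sense(); print(s)
a=snap('scene','s0');b=snap('side','d0')
for c in(a,b): print(-c['R'].T@c['t'],c['fx'])
cv2.imwrite('pics/both.png',cv2.resize(np.vstack([a['color'],b['color']])[:,:,::-1],None,fx=.71,fy=.71))
E
```

```text
pics
{'clock': 0.0, 'joints': array([-8.54299070e-02,  1.31164433e-01,  1.48925662e+00, -1.39206330e-05,
        1.52299805e+00, -8.54017991e-02]), 'joint_vel': array([-0.00162711, -0.00166839,  0.00091366,  0.0008403 ,  0.0021388 ,
        0.00062205]), 'joint_efforts': array([-1.61290725e-03, -5.59853125e+01, -4.91755986e+01,  7.67333270e-02,
        3.59135563e-02, -2.97389461e-04]), 'position': array([5.99437929e-01, 4.72653060e-05, 2.17597941e-01]), 'tool_rot': array([ 0.4995022 ,  0.4995869 ,  0.50048367, -0.5004264 ]), 'contact_force': array([ 0.7833815 , -0.15828607,  0.63520446]), 'wrist_torque': array([ 0.00167572,  0.00534052, -0.02683495]), 'grip_width': 0.09281464413721122}
[0.01549881 1.10244114 0.43544816] 486.12990327923114
[ 0.14098197 -0.34527503  0.49638358] 423.282497353371
```

View pics/s0.png

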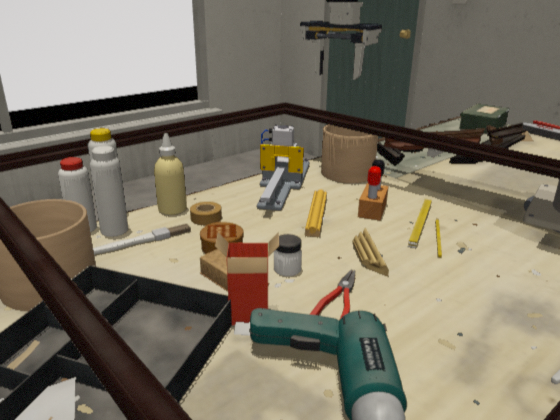

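View pics/d0.png

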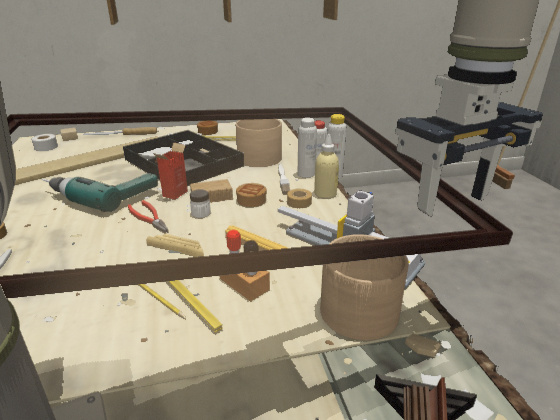

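The scene picture shows the red pin at (375,178), the block at (373,202), the slip at (317,212), and the chopper rail and guard at (280,170). In the side view, the red pin is at (233,240), the slip at (258,240), and the chopper at (330,225), partly behind the frame rail.

```bash
python3 - <<'E'
from h import *
np.set_printoptions(precision=4,suppress=True)
for tag in('s0','d0'):
    c=load(tag);W=cloud(c);rgb=c['color'].astype(int)
    hsv=cv2.cvtColor(c['color'],cv2.COLOR_RGB2HSV).astype(int)
    H,S,V=hsv[...,0],hsv[...,1],hsv[...,2]
    x,y,z=W[...,0],W[...,1],W[...,2]
    roi=(x>.3)&(x<.9)&(y>-.4)&(y<.45)&(z<.2)
    def rep(n,m):
        m=m&roi; k,l,st,ce=cv2.connectedComponentsWithStats(m.astype(np.uint8))
        for i in range(1,k):
            if st[i,4]>25:
                p=W[l==i]; print(tag,n,st[i],'med',np.median(p,0),'lo',np.percentile(p,3,0),'hi',np.percentile(p,97,0))
    rep('red',((H<6)|(H>174))&(S>190)&(V>90)&(z>.05))
    rep('yellow',(H>20)&(H<32)&(S>180)&(z>.04))
    rep('gold',(H>14)&(H<30)&(S>140)&(z>.014)&(z<.03))
    rep('grey',(S<60)&(z>.035)&(z<.052))
    rep('dark',(V<50)&(z>.05)&(z<.15))
    rep('block',(H>4)&(H<14)&(S>130)&(z>.033)&(z<.045))
E
python3 - <<'E'
from h import *
a=load('s0')['color'][120:245,230:410,::-1];b=load('d0')['color'][175:300,200:440,::-1]
A=cv2.resize(a,None,fx=3.3,fy=2.3*1.43*0.7,interpolation=3);A=cv2.resize(a,(432,300),interpolation=3);B=cv2.resize(b,(576,300),interpolation=3)
o=np.zeros((600,576,3),np.uint8);o[:300,:432]=A;o[300:]=B;cv2.imwrite('pics/c0.png',o)
E
```

```text
s0 red [368 166  13  19 213] med [0.3653 0.267  0.0904] lo [0.3572 0.2528 0.0724] hi [0.3772 0.2718 0.1037]
s0 yellow [260 144  44  27 785] med [0.6085 0.2341 0.0729] lo [0.5651 0.2139 0.0425] hi [0.6516 0.2532 0.0935]
s0 gold [306 190  21  41 533] med [0.4462 0.3456 0.0196] lo [0.4118 0.2581 0.0159] hi [0.4893 0.4104 0.0236]
s0 grey [261 157  27  45 488] med [0.5775 0.299  0.0457] lo [0.5318 0.1863 0.0374] hi [0.6381 0.3963 0.0472]
s0 grey [368 192   9   7  42] med [0.3641 0.2648 0.0467] lo [0.3602 0.258  0.0413] hi [0.3724 0.2692 0.0518]
s0 dark [ 124  103  312   45 3725] med [0.7209 0.1201 0.1247] lo [0.3173 0.0219 0.1094] hi [0.8647 0.4311 0.1445]
s0 dark [372 160  12  15  77] med [0.3754 0.219  0.0974] lo [0.3693 0.211  0.0777] hi [0.3892 0.224  0.1031]
s0 block [460 136  20   5  60] med [ 0.3154 -0.2856  0.0373] lo [ 0.3012 -0.303   0.0334] hi [ 0.3402 -0.2641  0.0426]
s0 block [385 139  15   5  42] med [ 0.4886 -0.1178  0.0387] lo [ 0.4709 -0.1338  0.0341] hi [ 0.5005 -0.111   0.0445]
d0 yellow [337 216   9  22  78] med [0.5684 0.2114 0.0784] lo [0.5633 0.2087 0.059 ] hi [0.58
[... 670 characters left out ...]
]
d0 dark [ 358  180  154   80 2496] med [0.6646 0.0379 0.1247] lo [ 0.5123 -0.0002  0.1113] hi [0.7991 0.1673 0.1368]
d0 dark [437 192  47  41 266] med [0.7553 0.0972 0.1175] lo [0.7281 0.0345 0.108 ] hi [0.7746 0.1676 0.1229]
d0 dark [410 386   3  34  61] med [ 0.4279 -0.1324  0.0607] lo [ 0.4165 -0.1454  0.0571] hi [ 0.444  -0.1147  0.0633]
d0 dark [417 387   4  33  48] med [ 0.4371 -0.1352  0.0603] lo [ 0.4233 -0.1503  0.0585] hi [ 0.4514 -0.1185  0.0628]
d0 dark [423 389   4  31  34] med [ 0.4405 -0.1404  0.0622] lo [ 0.428  -0.1542  0.0606] hi [ 0.4535 -0.1262  0.0641]
d0 block [438 405   3  15  28] med [ 0.462  -0.1468  0.0413] lo [ 0.4556 -0.1526  0.037 ] hi [ 0.4702 -0.1389  0.0443]
```

View pics/c0.png

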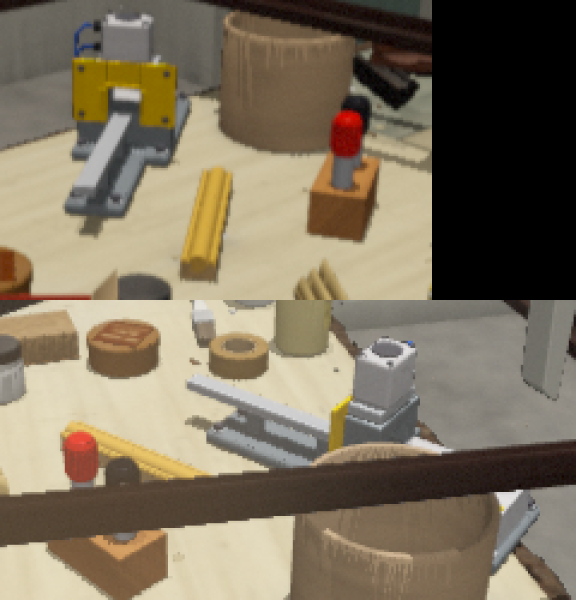

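The crop shows the chopper's rail leading to the guard window at upper left. The slip lies gilt side up, the red pin is in the nearer (+y) hole of the block, and the black one is behind it. The pot and the frame rail are near the outfeed table. I'll move up and over for a wrist view.

Emit:
{"name": "servo_tool", "arguments": {
  "plan": [
    [[-30,-12,-55,0,0],[-30,-12,-55,0,0],[-25,-12,-55,0,0],[-25,-12,-55,0,0],[-20,-12,-50,0,0],[0,0,0,0,0],[0,0,0,0,0]]
  ]
}}

```text
clock: 0.98
position: [0.5403, 0.2675, 0.3465]
tool_rot: [-0.5, -0.499, -0.5, 0.5]
contact_force: [-0.1, -0.1, 0.1]
grip_width: 0.093
```

Run:
```python
from h import *
np.set_printoptions(precision=4,suppress=True)
s=ctrl.sense();print(s['position'],s['tool_rot'],s['joints'],s['contact_force'])
c=snap('wrist','w0');print(-c['R'].T@c['t'],c['R'][2])
# height map from all views
hm=np.full((600,600),-.02)
for t in('s0','d0','w0'):
    W=cloud(load(t)).reshape(-1,3);W=W[~np.isnan(W).any(1)]
    i=((.95-W[:,0])*1000).astype(int);j=((.5-W[:,1])*1000).astype(int)
    k=(i>=0)&(i<600)&(j>=0)&(j<600)&(W[:,2]<.25)
    np.maximum.at(hm,(i[k],j[k]),W[k,2])
hm=cv2.dilate(hm,np.ones((3,3)))
im=cv2.applyColorMap((np.clip(hm+.02,0,.2)/.2*255).astype(np.uint8),cv2.COLORMAP_TURBO)
for g in range(0,600,100): im[g,:]=im[g,:]//2;im[:,g]=im[:,g]//2
o=np.hstack([im[:,:400],cv2.resize(c['color'][:,:,::-1],(400,300)).repeat(1,0) if 0 else np.vstack([cv2.resize(c['color'][:,:,::-1],(400,300)),np.zeros((300,400,3),np.uint8)])])
cv2.imwrite('pics/hm.png',o)
```

```text
[0.5403 0.2675 0.3465] [-0.5001 -0.4994 -0.5002  0.5004] [ 0.3749  0.1246  1.2642 -0.0005  1.7542  0.3743] [-0.0791 -0.0555  0.0555]
[0.5399 0.335  0.5125] [-0.0015 -0.2476 -0.9689]
```

View pics/hm.png

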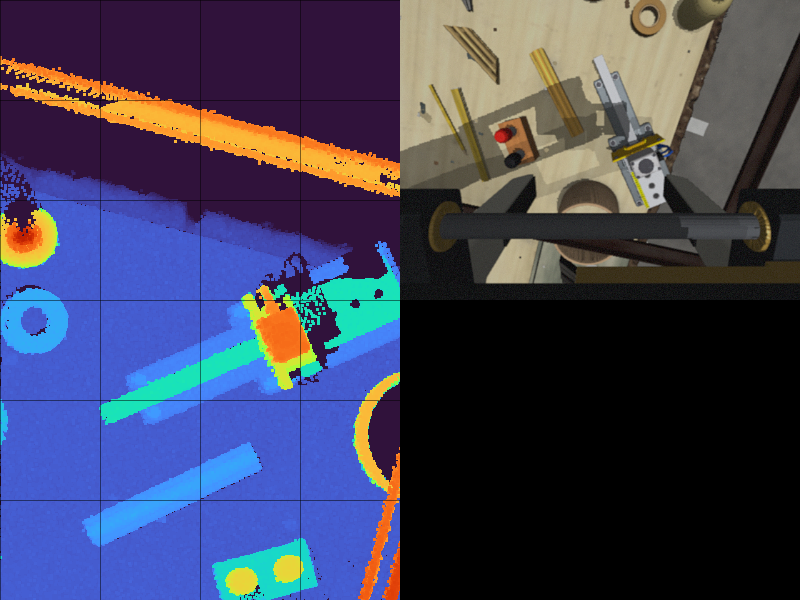

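The height map (1 px = 1 mm, x = .95−row, y = .5−col) shows:
- **Block pins:** red at (242,580), black at (288,568).
- **Slip:** from (92,533) to (258,458).
- **Chopper rail:** from (100,410) to the guard at (268,338).
- **Stop holes:** two visible, at (355,303) and (378,294).
- **Obstacles:** the pot and the frame rail, at lower right.

Next I'll fit these precisely.

Run:
```python
from h import *
np.set_printoptions(precision=4,suppress=True)
for t in('w0','s0','d0'):
    c=load(t);W=cloud(c);x,y,z=W[...,0],W[...,1],W[...,2]
    hsv=cv2.cvtColor(c['color'],cv2.COLOR_RGB2HSV).astype(int);H,S,V=hsv[...,0],hsv[...,1],hsv[...,2]
    def rect(n,m,xy=True):
        m=cv2.morphologyEx(m.astype(np.uint8),cv2.MORPH_OPEN,np.ones((2,2)))
        k,l,st,_=cv2.connectedComponentsWithStats(m,connectivity=8)
        if k<2: return
        i=1+np.argmax(st[1:,4]);p=W[l==i]
        (cx,cy),sz,a=cv2.minAreaRect((p[:,:2]*1000).astype(np.float32))
        d=cv2.fitLine(p[:,:2].astype(np.float32),2,0,.01,.01).ravel()
        print(t,n,st[i,4],'c',cx,cy,'sz',sz,a,'zmed',np.median(p[:,2]),'dir',d[:2],'yaw of -y axis deg',np.degrees(np.arctan2(d[0],-d[1])))
    rect('slip',(x>.38)&(x<.53)&(y>.2)&(y<.45)&(z>.008)&(z<.03)&(S>90))
    rect('rail',(x>.5)&(x<.63)&(y>.245)&(y<.42)&(z>.038)&(z<.052))
    rect('table',(x>.58)&(x<.75)&(y>.07)&(y<.2)&(z>.04)&(z<.05))
    rect('guard',(x>.53)&(x<.68)&(y>.18)&(y<.27)&(z>.06)&(z<.1)&(S>150))
    rect('block',(x>.32)&(x<.42)&(y>.17)&(y<.32)&(z>.036)&(z<.045))
    rect('redtop',(x>.3)&(x<.42)&(y>.17)&(y<.32)&(z>.096)&(z<.11)&(S>100))
    rect('blacktop',(x>.3)&(x<.42)&(y>.17)&(y<.32)&(z>.096)&(z<.11)&(V<70)&(S<120))
    rect('frame',(x>.35)&(x<.85)&(y>-.1)&(y<.2)&(z>.165)&(z<.18)&(V<80))
    rect('pot',(x>.4)&(x<.62)&(y>0)&(y<.18)&(z>.09)&(z<.16)&(V>80)&(S>50)&(H<18))
    rect('wt',(z>.05)&(y>.2)&(z<.08)&(x<.6))
c=load('w0');W=cloud(c)
def proj(p): 
    q=c['R']@np.array(p)+c['t'];return np.array([c['fx']*q[0]/q[2]+c['cx'],c['fy']*q[1]/q[2]+c['cy']])
print('hole px',proj([.647,.145,.045]),proj([.656,.122,.045]))
u,v=proj([.647,.145,.045]).astype(int)
cv2.imwrite('pics/hole.png',cv2.resize(c['color'][v-60:v+50,u-70:u+60,::-1],None,fx=5,fy=5,interpolation=0)); print(u-70,v-60)
```

```text
w0 slip 2667 c nan nan sz (0.0, 0.0) 0.0 zmed nan dir [nan nan] yaw of -y axis deg nan
w0 rail 1664 c 577.6173095703125 317.4376220703125 sz (19.65475082397461, 175.34207153320312) 27.5501708984375 zmed nan dir [nan nan] yaw of -y axis deg nan
w0 table 1525 c 761.3507690429688 -38.721099853515625 sz (23.214889526367188, 717.6428833007812) 28.210966110229492 zmed nan dir [nan nan] yaw of -y axis deg nan
w0 guard 717 c 617.7659912109375 221.49310302734375 sz (114.91510772705078, 39.21049118041992) 24.050756454467773 zmed nan dir [nan nan] yaw of -y axis deg nan
w0 block 1429 c 376.2937316894531 226.96810913085938 sz (48.201690673828125, 99.00763702392578) 14.565560340881348 zmed nan dir [nan nan] yaw of -y axis deg nan
w0 redtop 277 c 350.54156494140625 241.897216796875 sz (68.60684204101562, 17.951629638671875) 36.64424514770508 zmed nan dir [nan nan] yaw of -y axis deg nan
w0 blacktop 219 c 367.16796875 188.75437927246094 sz (72.74930572509766, 21.374004364013672) 51.78114318847656 zmed 0.10164576153336034 dir [0.651  0.7591] yaw of -y axis deg 139.38411
w0 pot 451 c 541.909729003906
[... 2349 characters left out ...]
7244275874 dir [0.7509 0.6605] yaw of -y axis deg 131.33522
d0 block 243 c 399.0653381347656 211.48367309570312 sz (80.92560577392578, 34.52510452270508) 16.901708602905273 zmed nan dir [nan nan] yaw of -y axis deg nan
d0 redtop 90 c 400.56878662109375 309.2767028808594 sz (148.64456176757812, 20.837787628173828) 61.083072662353516 zmed 0.09987820279550494 dir [0.4461 0.895 ] yaw of -y axis deg 153.50368
d0 pot 1268 c 538.9329223632812 88.04784393310547 sz (168.333984375, 121.44242858886719) 39.34593963623047 zmed nan dir [nan nan] yaw of -y axis deg nan
d0 wt 735 c nan nan sz (nan, 0.0) nan zmed nan dir [nan nan] yaw of -y axis deg nan
hole px [352.7832 259.0558] [358.0234 273.5652]
282 199
```

View pics/hole.png

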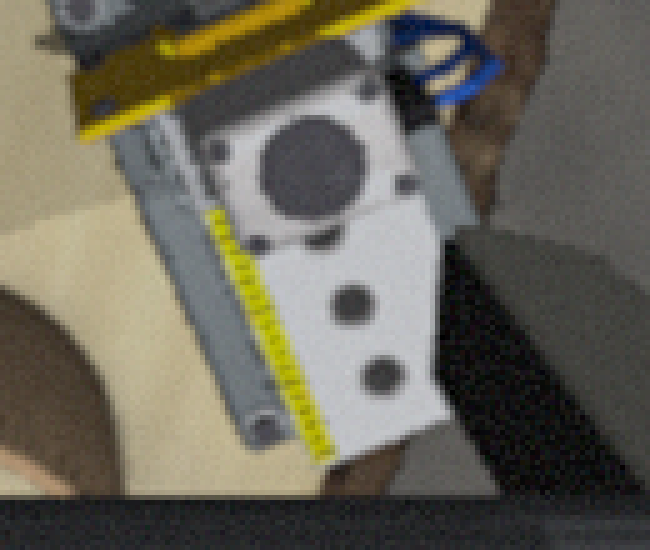

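The crop shows the three holes: the first half hidden at (322,238), the middle at (353,304) and the last at (383,376). The middle one is full-image pixel ≈(352.6,259.8).

```bash
cat >> h.py <<'E'
def unproj(c,u,v,z):
    d=c['R'].T@np.array([(u-c['cx'])/c['fx'],(v-c['cy'])/c['fy'],1]);o=-c['R'].T@c['t'];return o+d*(z-o[2])/d[2]
def rectm(c,n,f,er=1):
    W=cloud(c);hsv=cv2.cvtColor(c['color'],cv2.COLOR_RGB2HSV).astype(int)
    with np.errstate(invalid='ignore'): m=f(*np.moveaxis(W,-1,0),*np.moveaxis(hsv,-1,0))&~np.isnan(W[...,0])
    k,l,st,ce=cv2.connectedComponentsWithStats(m.astype(np.uint8),connectivity=4)
    if k<2: print(n,'none');return
    i=1+np.argmax(st[1:,4]);p=W[l==i]
    (cx,cy),sz,a=cv2.minAreaRect((p[:,:2]*1000).astype(np.float32))
    q=p[:,:2]-np.median(p[:,:2],0);w,V=np.linalg.eigh(q.T@q);d=V[:,1]*(-1 if V[1,1]>0 else 1)
    print(n,st[i],'rect',round(cx,1),round(cy,1),np.round(sz,1),round(a,2),'mean',p.mean(0).round(4),'px',ce[i].round(1),'long-axis deg from -y',np.degrees(np.arctan2(d[0],-d[1])).round(2)); return p
E
python3 - <<'E'
from h import *
np.set_printoptions(precision=4,suppress=True)
for t in('w0','s0','d0'):
    c=load(t);print(t)
    rectm(c,'slip',lambda x,y,z,H,S,V:(x>.38)&(x<.53)&(y>.2)&(y<.45)&(z>.014)&(z<.03)&(S>90))
    rectm(c,'rail',lambda x,y,z,H,S,V:(x>.5)&(x<.63)&(y>.25)&(y<.42)&(z>.042)&(z<.049))
    rectm(c,'table',lambda x,y,z,H,S,V:(x>.58)&(x<.75)&(y>.05)&(y<.2)&(z>.042)&(z<.05)&(V>60))
    rectm(c,'block',lambda x,y,z,H,S,V:(x>.32)&(x<.42)&(y>.15)&(y<.32)&(z>.037)&(z<.043)&(S>90))
    rectm(c,'red',lambda x,y,z,H,S,V:(x>.3)&(x<.42)&(y>.17)&(y<.32)&(z>.09)&(z<.11)&(S>170)&((H<7)|(H>173)))
    rectm(c,'black',lambda x,y,z,H,S,V:(x>.3)&(x<.42)&(y>.17)&(y<.32)&(z>.09)&(z<.11)&(V<70))
    p=rectm(c,'frame',lambda x,y,z,H,S,V:(x>.3)&(x<.8)&(y>-.2)&(y<.2)&(z>.10)&(z<.18)&(V<90)&(S>60))
    if p is not None:
        for X in(.35,.4,.45,.5,.55,.6,.65,.7):
            q=p[abs(p[:,0]-X)<.008]
            if len(q)>3: print('  frame x',X,'y',np.percentile(q[:,1],[2,98]),'z',np.percentile(q[:,2],[2,98]))
    rectm(c,'pot',lambda x,y,z,H,S,V:(x>.4)&(x<.62)&(y>0)&(y<.18)&(z>.09)&(z<.16)&(V>80)&(H<18))
c=load('w0')
for u,v in((352.6,259.8),(358.6,274.2)): print('hole',unproj(c,u,v,.045))
E
```

```text
w0
slip [ 181   67   76  126 2610] rect 455.4 325.8 [ 28.6 180. ] 25.33 mean [0.4543 0.3296 0.0189] px [218.6 128.4] long-axis deg from -y 25.38
rail [ 271   76   59  113 1611] rect 568.0 320.2 [ 18.1 160.1] 24.0 mean [0.5662 0.3243 0.045 ] px [299.2 132.8] long-axis deg from -y 24.11
table [ 323  238   49   55 1515] rect 646.4 143.4 [59.8 91. ] 23.7 mean [0.6445 0.1371 0.045 ] px [350.8 263.9] long-axis deg from -y 14.55
block [ 137  165   53   66 1400] rect 374.9 233.0 [46.8 90.1] 15.37 mean [0.3791 0.2371 0.0401] px [166.  196.4] long-axis deg from -y 19.64
red [132 180  22  20 297] rect 370.2 257.4 [21.  22.7] 60.07 mean [0.3712 0.2579 0.1002] px [142.4 190. ] long-axis deg from -y 52.48
black [146 216  21  20 309] rect 381.8 210.3 [23.1 23.4] 9.39 mean [0.3835 0.2118 0.0997] px [155.9 225.9] long-axis deg from -y 41.41
frame [ 202  335  223   38 3395] rect 590.0 41.3 [ 67.3 296.8] 86.48 mean [0.5974 0.0483 0.1259] px [322.8 351.6] long-axis deg from -y 78.62
  frame x 0.45 y [0.0794 0.0839] z [0.138  0.1447]
  frame x 0.5 y [0.0658 0.0743] z [0.1264 0.1433]
  frame x 0.55 y [0.0
[... 2550 characters left out ...]
1 151.0 [201.4 475.6] 75.62 mean [0.5614 0.0718 0.1286] px [383.2 242.9] long-axis deg from -y 83.38
  frame x 0.35 y [0.1037 0.1362] z [0.1246 0.1491]
  frame x 0.4 y [0.0901 0.1225] z [0.1224 0.1473]
  frame x 0.45 y [0.0769 0.1097] z [0.12   0.1454]
  frame x 0.5 y [0.0627 0.0957] z [0.1178 0.1431]
  frame x 0.55 y [0.05   0.0825] z [0.1163 0.1413]
  frame x 0.6 y [0.0364 0.0682] z [0.1134 0.1386]
  frame x 0.65 y [0.0231 0.0555] z [0.1113 0.1363]
  frame x 0.7 y [0.0094 0.0419] z [0.1094 0.1348]
pot [ 319  255   90   41 1316] rect 502.5 50.4 [ 81.4 142.8] 77.21 mean [0.4922 0.0337 0.1037] px [368.1 280.1] long-axis deg from -y 73.19
hole [0.6468 0.1438 0.045 ]
hole [0.6569 0.121  0.045 ]
```

Emit:
{"name": "servo_tool", "arguments": {
  "plan": [
    [[30,-43,2.5,0,0],[45,-43,2.5,0,0],[45,-43,2.5,0,0],[40,-41.5,3,0,0],[0,0,0,-7.7,0],[0,0,0,-7.6,0],[0,0,0,0,0],[0,0,0,0,0]]
  ]
}}

```text
clock: 2.02
position: [0.3703, 0.2566, 0.1872]
tool_rot: [0.561, 0.43, 0.561, -0.43]
contact_force: [0.0, -0.0, 0.1]
grip_width: 0.0927
```

Run:
```python
from h import *
np.set_printoptions(precision=4,suppress=True)
s=ctrl.sense();print(s['position'],s['tool_rot'],s['joints'])
c=snap('wrist','w1')
rectm(c,'block',lambda x,y,z,H,S,V:(x>.32)&(x<.42)&(y>.15)&(y<.32)&(z>.037)&(z<.043)&(S>90))
rectm(c,'red',lambda x,y,z,H,S,V:(x>.3)&(x<.42)&(y>.17)&(y<.32)&(z>.09)&(z<.11)&(S>170)&((H<7)|(H>173)))
rectm(c,'redtop',lambda x,y,z,H,S,V:(x>.3)&(x<.42)&(y>.17)&(y<.32)&(z>.1)&(z<.11)&(S>150)&((H<7)|(H>173)))
rectm(c,'black',lambda x,y,z,H,S,V:(x>.3)&(x<.42)&(y>.17)&(y<.24)&(z>.09)&(z<.11)&(V<70))
```

```text
[0.3703 0.2566 0.1872] [ 0.5611  0.4301  0.5612 -0.4304] [ 0.4922 -0.2695  1.9269 -0.0001  1.4846  0.2295]
block [ 253  177   50   92 2752] rect 374.5 233.0 [46.  90.3] 15.51 mean [0.3731 0.2385 0.04  ] px [278.2 218. ] long-axis deg from -y 13.96
red [262 198  32  32 697] rect 367.8 257.0 [23.8 23.1] 6.42 mean [0.3677 0.2581 0.1004] px [277.7 213.7] long-axis deg from -y -26.32
redtop [264 204  27  25 494] rect 368.5 256.1 [19.4 19.5] 60.14 mean [0.3683 0.2565 0.1018] px [278.  216.3] long-axis deg from -y -58.53
black [264 255  29  30 669] rect 380.2 212.1 [23.1 21.3] 14.39 mean [0.3799 0.213  0.0998] px [278. 270.] long-axis deg from -y -63.64
```

View pics/w1.png

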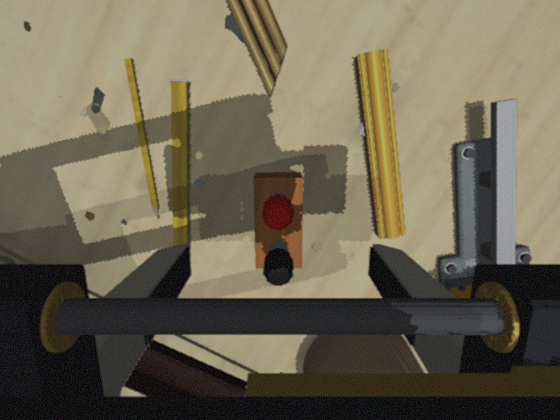

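The wrist picture shows the red knob at (278,212), centred between the fingers (mid ≈280), and the black pin at (278,268). I'll shift 1.7 mm, descend and grip.

Emit:
{"name": "servo_tool", "arguments": {
  "plan": [
    [[40,-1.7,0,0,0],[40,0,0,0,0],[30,0,0,0,0],[12,0,0,0,0],[0,0,0,0,0.3],[0,0,0,0,1],[0,0,0,0,1],[0,0,0,0,1]]
  ],
  "grip_force": 25
}}

```text
clock: 3.08
position: [0.3689, 0.2572, 0.0662]
tool_rot: [0.562, 0.429, 0.562, -0.429]
contact_force: [-0.4, -0.0, 0.6]
grip_width: 0.0576
```

Emit:
{"name": "servo_tool", "arguments": {
  "plan": [
    [[0,0,0,0,1],[0,0,0,0,1],[0,0,0,0,1],[0,0,0,0,1]]
  ]
}}

```text
clock: 3.58
position: [0.3683, 0.2568, 0.0654]
tool_rot: [0.562, 0.429, 0.562, -0.429]
contact_force: [-0.7, -0.4, 0.2]
grip_width: 0.0239
```

Emit:
{"name": "servo_tool", "arguments": {
  "plan": [
    [[-20,0,0,0,1],[-40,0,0,0,1],[-40,10,8,0,1],[-30,40,31,0,1],[0,48,37,0,1],[0,48,37,0,1],[0,48,36,0,1],[0,44.3,33.5,0,1]]
  ]
}}

```text
clock: 4.58
position: [0.648, 0.1426, 0.1949]
tool_rot: [0.562, 0.429, 0.562, -0.429]
contact_force: [1.0, 0.6, 0.0]
grip_width: 0.0236
```

Emit:
{"name": "servo_tool", "arguments": {
  "plan": [
    [[0,0,0,0,1],[25,0,0,0,1],[25,0,0,0,1],[15,0,0,0,1],[0,0,0,0,1],[0,0,0,0,1]]
  ]
}}

```text
clock: 5.32
position: [0.6468, 0.144, 0.1318]
tool_rot: [0.563, 0.429, 0.562, -0.428]
contact_force: [0.6, -0.3, -0.3]
grip_width: 0.0232
```

Run:
```python
from h import *
np.set_printoptions(precision=4,suppress=True)
s=ctrl.sense();print(s['position'],s['tool_rot'],s['contact_force'],s['joints'])
c=snap('wrist','w2');snap('side','d2');snap('scene','s2')
u=c['color'][:,:,::-1]
p=c['R']@(s['position'])+c['t'];print('tcp px',c['fx']*p[0]/p[2]+c['cx'],c['fy']*p[1]/p[2]+c['cy'])
rectm(c,'red',lambda x,y,z,H,S,V:(z>.1)&(z<.3)&(S>170)&((H<7)|(H>173)))
rectm(c,'table',lambda x,y,z,H,S,V:(x>.58)&(x<.75)&(y>.05)&(y<.2)&(z>.042)&(z<.05)&(V>60))
rectm(c,'rail',lambda x,y,z,H,S,V:(x>.5)&(x<.63)&(y>.25)&(y<.42)&(z>.042)&(z<.049))
d=load('d2')['color'][150:300,300:460,::-1];e=load('s2')['color'][90:200,230:390,::-1]
o=np.zeros((600,800,3),np.uint8);o[:420,:400]=u[:,80:480];o[:375,400:]=cv2.resize(d,(400,375));o[325:600,400:]=cv2.resize(e,(400,275));cv2.imwrite('pics/v2.png',o)
```

```text
[0.6468 0.144  0.1318] [ 0.5626  0.4293  0.5618 -0.4285] [ 0.5792 -0.2561 -0.2516] [ 0.1417  0.347   1.3968  0.      1.3961 -0.1256]
tcp px 280.869140624158 259.5273817429422
red [ 251  244   57   54 2457] rect 645.1 147.4 [23.6 17.8] 14.13 mean [0.6443 0.1495 0.1618] px [279.  273.6] long-axis deg from -y -74.19
table [ 228  140   96  115 7435] rect 641.6 154.6 [60.2 89.5] 24.0 mean [0.6391 0.1611 0.0451] px [276.2 192.1] long-axis deg from -y 36.16
rail [ 233    0   35   59 1471] rect 592.9 264.4 [18.  38.6] 24.04 mean [0.5925 0.2658 0.045 ] px [250.2  26.9] long-axis deg from -y 30.12
```

View pics/v2.png

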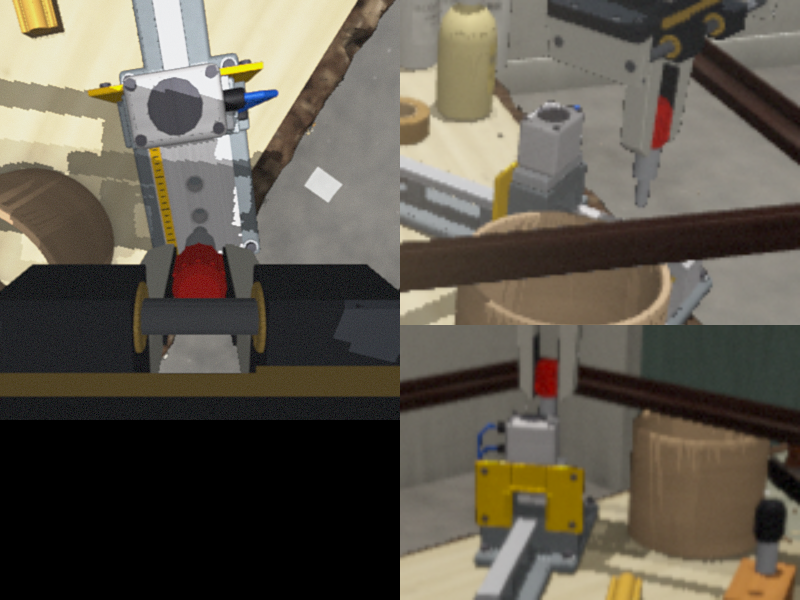

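The left view shows the pin in the grip with two holes visible beyond it, at crop (195,183) and (200,215), i.e. full-image (275,183) and (280,215). The side view shows the shank hanging upright. Now I'll measure the holes and the pin's position.

Run:
```python
from h import *
np.set_printoptions(precision=4,suppress=True)
c=load('w2');g=cv2.cvtColor(c['color'],cv2.COLOR_RGB2GRAY)
for (u,v) in((275,183),(280,215)):
    w=g[v-13:v+14,u-13:u+14].astype(float);w=cv2.GaussianBlur(w,(3,3),0)
    th=(np.percentile(w,5)+np.percentile(w,80))/2
    k,l,st,ce=cv2.connectedComponentsWithStats((w<th).astype(np.uint8));i=l[13,13]
    x,y=ce[i]+[u-13,v-13];print((x,y),st[i],unproj(c,x,y,.045))
# shank in side and scene views
for t in('d2','s2'):
    c=load(t)
    W=cloud(c)
    rectm(c,'shank',lambda x,y,z,H,S,V:(abs(x-.6465)<.02)&(abs(y-.1437)<.02)&(z>.078)&(z<.13))
    p=rectm(c,'knob',lambda x,y,z,H,S,V:(abs(x-.6465)<.03)&(abs(y-.1437)<.03)&(z>.13)&(z<.19)&(S>150))
    with np.errstate(invalid='ignore'):
      for a,b in((.082,.095),(.095,.107),(.107,.12),(.12,.13)):
        m=(abs(W[...,0]-.6465)<.02)&(abs(W[...,1]-.1437)<.02)&(W[...,2]>a)&(W[...,2]<b)
        if m.sum():
            vv,uu=np.nonzero(m);print(t,a,'px mean',uu.mean().round(2),vv.mean().round(1),m.sum(),'min z',W[m].min(0)[2])
    for z in(.088,.101,.1135,.125):
        q=c['R']@np.array([.6468,.144,z])+c['t'];print('  axis pred px',c['fx']*q[0]/q[2]+c['cx'],c['fy']*q[1]/q[2]+c['cy'])
```

```text
(np.float64(274.31390134529147), np.float64(183.76681614349775)) [  4   6  17  17 223] [0.6359 0.1673 0.045 ]
(np.float64(279.311320754717), np.float64(215.50471698113208)) [  4   6  17  16 212] [0.646  0.1445 0.045 ]
shank [393 211  11  22 158] rect 644.4 140.9 [11.4 17.5] 48.0 mean [0.6442 0.1407 0.1094] px [397.4 220.1] long-axis deg from -y 43.09
knob [401 188   8  21 111] rect 649.1 136.6 [18.9  9.9] 38.92 mean [0.6469 0.1345 0.1555] px [404.5 198.7] long-axis deg from -y -69.72
d2 0.082 px mean 396.1 229.2 30 min z 0.08244262100968307
d2 0.095 px mean 396.66 224.0 29 min z 0.09527425022623438
d2 0.107 px mean 397.54 218.2 59 min z 0.10824323342102003
d2 0.12 px mean 398.98 213.3 41 min z 0.12000735859163882
  axis pred px 395.78263176711687 229.03622092449095
  axis pred px 396.69415396260587 222.9896729221586
  axis pred px 397.5843976144335 217.08427533427044
  axis pred px 398.4156277768419 211.57034149605707
shank [285 120   8   6  35] rect 643.8 150.8 [17.5 11.2] 40.02 mean [0.6441 0.1501 0.1238] px [288.7 122.7] long-axis deg from -y -57.97
knob [284 103   9  16 129] rect 647.5 152.8 [16.3 23.5] 85.47 mean [0.6442 0.1535 0.1534] px [288.1 110.8] long-axis deg from -y -75.08
s2 0.107 px mean 288.8 124.6 5 min z 0.11784032550513175
s2 0.12 px mean 288.73 122.4 30 min z 0.12023295072366971
  axis pred px 288.94152635527047 136.28268964800245
  axis pred px 289.0345758419541 131.1311716903904
  axis pred px 289.12484019118796 126.13384787288996
  axis pred px 289.20857951514773 121.49777037787396
```

Emit:
{"name": "servo_tool", "arguments": {
  "plan": [
    [[14,-0.4,-0.4,0,1],[16,0,0,0,1],[5,0,0,0,1],[3,0,0,0,1],[3,0,0,0,1],[3,0,0,0,1],[0,0,0,0,1]]
  ]
}}

```text
clock: 6.35
position: [0.6457, 0.144, 0.0862]
tool_rot: [0.562, 0.429, 0.562, -0.429]
contact_force: [0.7, 0.2, 0.3]
grip_width: 0.0231
```

The tip is about 9 mm into the hole with no force, so I'll continue.

Emit:
{"name": "servo_tool", "arguments": {
  "plan": [
    [[5,0,0,0,1],[5,0,0,0,1],[3,0,0,0,1],[2,0,0,0,1],[1.5,0,0,0,1],[0,0,0,0,1],[0,0,0,0,1]]
  ]
}}

```text
clock: 7.22
position: [0.646, 0.144, 0.0704]
tool_rot: [0.562, 0.429, 0.562, -0.429]
contact_force: [-1.9, 0.4, 4.0]
grip_width: 0.0232
```

Emit:
{"name": "servo_tool", "arguments": {
  "plan": [
    [[1.5,0,0,0,1],[0,0,0,0,1],[0,0,0,0,0.85],[0,0,0,0,0.6],[0,0,0,0,0.4],[0,0,0,0,0.4],[0,0,0,0,0.4]]
  ]
}}

```text
clock: 8.1
position: [0.6457, 0.1439, 0.068]
tool_rot: [0.562, 0.429, 0.562, -0.429]
contact_force: [0.5, 0.7, -0.5]
grip_width: 0.0547
```

Emit:
{"name": "servo_tool", "arguments": {
  "plan": [
    [[-30,0,0,0,0.4],[-40,0,0,0,0.4],[-50,0,0,0,0.2],[-30,0,-30,0,0],[0,-15,-45,0,0],[0,0,0,0,0]]
  ]
}}

```text
clock: 8.85
position: [0.6104, 0.2151, 0.2191]
tool_rot: [0.563, 0.428, 0.563, -0.428]
contact_force: [0.2, -0.6, 0.4]
grip_width: 0.0903
```

Run:
```python
from h import *
np.set_printoptions(precision=4,suppress=True)
s=ctrl.sense();print(s['position'],s['tool_rot'],s['contact_force'],s['grip_width'])
c=snap('wrist','w3');d=snap('side','d3')
for k in(c,d):
    rectm(k,'redtop',lambda x,y,z,H,S,V:(abs(x-.646)<.03)&(abs(y-.144)<.03)&(z>.1)&(z<.14)&(S>150)&((H<7)|(H>173)))
rectm(c,'red',lambda x,y,z,H,S,V:(abs(x-.646)<.03)&(abs(y-.144)<.03)&(z>.06)&(z<.14)&(S>150)&((H<7)|(H>173)))
rectm(c,'slip',lambda x,y,z,H,S,V:(x>.38)&(x<.53)&(y>.2)&(y<.45)&(z>.014)&(z<.03)&(S>90))
rectm(c,'black',lambda x,y,z,H,S,V:(x>.3)&(x<.42)&(y>.17)&(y<.24)&(z>.09)&(z<.11)&(V<70))
cv2.imwrite('pics/v3.png',np.vstack([c['color'][:300],np.pad(cv2.resize(d['color'][160:300,300:460],(320,280)),((0,0),(0,240),(0,0)))])[:,:,::-1])
```

```text
[0.6104 0.2151 0.2191] [ 0.5628  0.4285  0.5629 -0.4276] [ 0.1895 -0.6323  0.3583] 0.09026423378820217
redtop [284 278  25  20 401] rect 644.1 146.8 [21.9 17.4] 21.63 mean [0.6439 0.1474 0.1055] px [296.  288.7] long-axis deg from -y -69.33
redtop [391 218  13   9  88] rect 645.0 141.9 [19.3 20. ] 16.8 mean [0.6433 0.1409 0.105 ] px [396.7 222.3] long-axis deg from -y 24.4
red [284 269  25  29 605] rect 643.9 147.2 [21.9 18.2] 21.63 mean [0.643  0.1492 0.1003] px [295.3 284.3] long-axis deg from -y -71.54
slip [ 135    0   60  136 3827] rect 466.3 303.3 [ 28.7 130.1] 25.39 mean [0.4665 0.305  0.019 ] px [165.   65.5] long-axis deg from -y 25.66
black [  0 125  33  30 793] rect 384.5 210.9 [21.1 24.3] 11.24 mean [0.3855 0.2116 0.0992] px [ 14.9 139.5] long-axis deg from -y 16.6
```

View pics/v3.png

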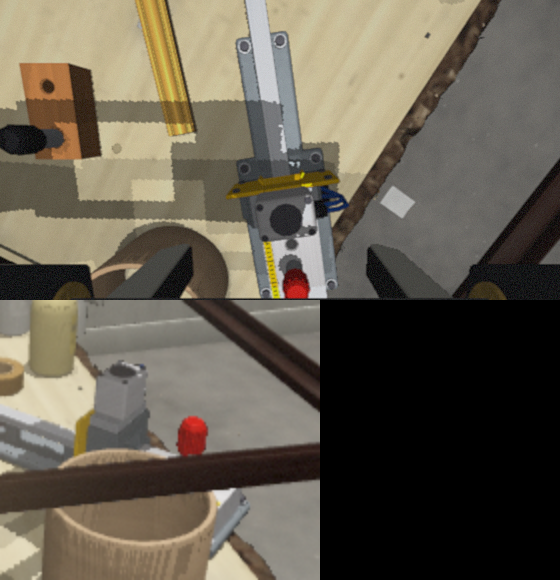

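The wrist view shows the red pin standing at the middle hole: knob at (296,287), with one free hole between it and the cylinder. The black pin is still in the block. The knob top at ≈0.106 agrees with fully home (0.107). Now the slip: I'll go above its trailing end with the jaws half open.

Emit:
{"name": "servo_tool", "arguments": {
  "plan": [
    [[0,-26.2,-42.6,0,0],[0,-26.2,-42.6,0,0.2],[0,-26.2,-42.6,0,0.45],[0,-26.2,-42.6,0,0.45],[0,-26.4,-42.7,0,0.45],[50,0,0,-9.9,0.45],[50,0,0,0,0.45],[0,0,0,0,0.45]]
  ]
}}

```text
clock: 9.95
position: [0.4263, 0.3802, 0.1133]
tool_rot: [0.596, 0.376, 0.598, -0.383]
contact_force: [-0.4, 0.1, 0.4]
grip_width: 0.051
```

Run:
```python
from h import *
np.set_printoptions(precision=4,suppress=True)
s=ctrl.sense();print(s['position'],s['tool_rot'],s['contact_force'],s['grip_width'])
q=s['tool_rot'];from scipy.spatial.transform import Rotation as Ro
R=Ro.from_quat(np.r_[q[1:],q[0]]).as_matrix();print('yaw',np.degrees(np.arctan2(R[1,1],R[0,1])),'x axis',R[:,0])
c=snap('wrist','w4')
p=rectm(c,'slip',lambda x,y,z,H,S,V:(x>.38)&(x<.53)&(y>.2)&(y<.45)&(z>.014)&(z<.03)&(S>90))
W=cloud(c).reshape(-1,3);W=W[~np.isnan(W).any(1)]
L=(W-s['position'])@R; L=L[(abs(L[:,1])<.12)&(abs(L[:,2])<.04)&(W[:,2]>.006)&(W[:,2]<.06)]
print(np.histogram(L[:,1],np.arange(-.12,.121,.01)))
l=(p-s['position'])@R;print('slip in tool: y',np.percentile(l[:,1],[1,50,99]),'z',l[:,2].min(),l[:,2].max())
```

```text
[0.4263 0.3802 0.1133] [ 0.5957  0.3759  0.598  -0.3825] [-0.4038  0.0992  0.3607] 0.050979106474451266
yaw 25.135743274127424 x axis [-0.0078 -0.0062 -1.    ]
slip [ 268  178   36  120 4100] rect 438.7 360.8 [ 28.2 102.7] 25.39 mean [0.4372 0.3637 0.0189] px [285.2 236.6] long-axis deg from -y 25.36
(array([   0,   13,  479,  297,   34,    0,    0,    0,    0,    0,   39,
       1062, 1092,  824,    0,    0,    0,    0,    0,    0,    0,    0,
          0,    0]), array([-0.12, -0.11, -0.1 , -0.09, -0.08, -0.07, -0.06, -0.05, -0.04,
       -0.03, -0.02, -0.01, -0.  ,  0.01,  0.02,  0.03,  0.04,  0.05,
        0.06,  0.07,  0.08,  0.09,  0.1 ,  0.11,  0.12]))
slip in tool: y [-0.0098  0.0037  0.0176] z -0.028679996812717226 0.0739639964184922
```

View pics/w4.png

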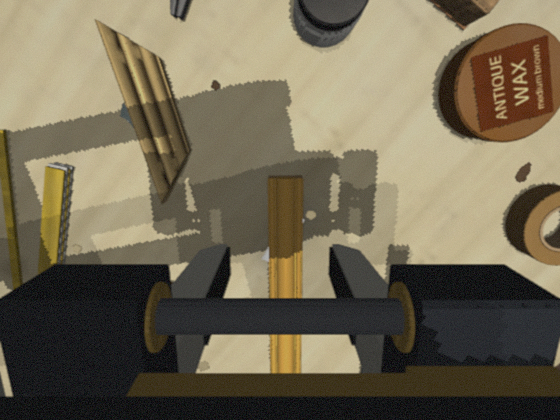

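The wrist view shows the slip's trailing end at (285,178) between the jaws, with the slip ~4 mm right of centre. The stick bundle at (145,110) is clear of the half-open fingers.

Emit:
{"name": "servo_tool", "arguments": {
  "plan": [
    [[40,3.8,-4,0,0.45],[40,0,0,0,0.45],[22,0,0,0,0.45],[6,0,0,0,0.45],[0,0,0,0,0.45],[0,0,0,0,0.45]]
  ]
}}

```text
clock: 10.75
position: [0.4321, 0.3895, 0.0127]
tool_rot: [0.597, 0.38, 0.597, -0.378]
contact_force: [0.1, -0.2, 0.3]
grip_width: 0.0512
```

Emit:
{"name": "servo_tool", "arguments": {
  "plan": [
    [[6,0,0,0,0.45],[2.5,0,0,0,0.45],[0,0,0,0,1],[0,0,0,0,1],[0,0,0,0,1],[0,0,0,0,1],[0,0,0,0,1]]
  ],
  "grip_force": 35
}}

```text
clock: 11.62
position: [0.4305, 0.3886, 0.002]
tool_rot: [0.597, 0.379, 0.597, -0.379]
contact_force: [-1.1, 0.7, -0.2]
grip_width: 0.0273
```

Emit:
{"name": "servo_tool", "arguments": {
  "plan": [
    [[-10,0,0,0,1],[-35,0,0,0,1],[-40,0,0,0,1],[0,30,11,0.6,1],[0,35,13,0.6,1],[0,32,12,0,1],[0,0,0,0,1],[0,0,0,0,1]]
  ]
}}

```text
clock: 12.62
position: [0.5332, 0.3961, 0.087]
tool_rot: [0.593, 0.385, 0.593, -0.385]
contact_force: [0.8, -0.8, -0.4]
grip_width: 0.0278
```

```bash
cat > m.py <<'E'
from h import *
from scipy.spatial.transform import Rotation as Ro
np.set_printoptions(precision=4,suppress=True)
import sys
tag=sys.argv[1]
s=ctrl.sense();q=s['tool_rot'];R=Ro.from_quat(np.r_[q[1:],q[0]]).as_matrix()
print(s['position'],'yaw',np.degrees(np.arctan2(R[1,1],R[0,1])),'xax',R[:,0],s['contact_force'],s['grip_width'],s['clock'])
wn=np.array([.6077,.2311]);f=np.array([np.sin(np.radians(24.05)),-np.cos(np.radians(24.05))]);r=np.array([-f[1],f[0]])
def ch(p): d=p[...,:2]-wn;return np.stack([d@r,-(d@f),p[...,2]],-1)*1000
print('tcp in chopper mm',ch(s['position']))
for n in('side','scene','wrist'):
    c=snap(n,tag+n[:2]);W=cloud(c);hsv=cv2.cvtColor(c['color'],cv2.COLOR_RGB2HSV);C=ch(W)
    lo=s['position'][2]*1000-12
    with np.errstate(invalid='ignore'):
        m=(abs(C[...,0])<25)&(C[...,1]>12)&(C[...,1]<190)&(C[...,2]>max(lo,49))&(C[...,2]<lo+50)&(hsv[...,1]>110)&(hsv[...,0]>10)&(hsv[...,0]<32)
    if m.sum()<20: print(n,'few');continue
    p=C[m];print(n,m.sum(),'y range',p[:,1].min(),p[:,1].max())
    for a in range(10,190,30):
        k=p[(p[:,1]>=a)&(p[:,1]<a+30)]
        if len(k)>8: print('  y',a,len(k),'x 3/50/97',np.percentile(k[:,0],[3,50,97]),'z 3/50/97',np.percentile(k[:,2],[3,50,97]))
E
python3 m.py a
```

```text
[0.5332 0.3961 0.087 ] yaw 23.990437140672107 xax [-0.0007 -0.0001 -1.    ] [ 0.7586 -0.7959 -0.4239] 0.027849239070365572 12.625
tcp in chopper mm [ -0.8112 181.042   86.9602]
side 570 y range 23.586800951196615 185.4448354312075
  y 10 88 x 3/50/97 [-17.6556  -7.8291   4.1032] z 3/50/97 [ 91.8902 101.7119 106.9716]
  y 40 117 x 3/50/97 [-17.3499  -8.8697   6.6497] z 3/50/97 [ 97.4428 102.6445 107.054 ]
  y 70 113 x 3/50/97 [-16.8999  -8.1486   7.4356] z 3/50/97 [ 97.6945 102.9588 107.2014]
  y 100 107 x 3/50/97 [-16.4591  -7.8558   2.7777] z 3/50/97 [ 97.0947 102.8885 107.2764]
  y 130 94 x 3/50/97 [-15.8189  -8.2243   0.9779] z 3/50/97 [ 97.6266 103.5808 107.3291]
  y 160 51 x 3/50/97 [-14.0543  -6.1531   9.5367] z 3/50/97 [ 98.0772 103.369  107.7861]
scene 195 y range 23.791253022228364 189.67617429903933
  y 10 18 x 3/50/97 [-17.4564 -15.2194  -7.615 ] z 3/50/97 [ 87.9186 101.864  104.8012]
  y 40 32 x 3/50/97 [-17.0828 -16.1911  -7.993 ] z 3/50/97 [ 88.8836 100.9285 103.4964]
  y 70 19 x 3/50/97 [-16.7228 -14.9001  10.6128] z 3/50/97 [ 94.0737 101.9782 103.5687]
  y 100 20 x 3/50/97 [-0.0995  7.4326 10.1468] z 3/50/97 [101.6098 103.3801 107.5753]
  y 130 37 x 3/50/97 [-5.8724  1.8165 12.4441] z 3/50/97 [101.0339 106.647  107.8469]
  y 160 69 x 3/50/97 [-10.8545  -2.423   11.0449] z 3/50/97 [102.0332 104.5985 108.5047]
wrist 4459 y range 123.3655433564931 189.9945953877088
  y 100 325 x 3/50/97 [-16.7237  -4.724    9.8027] z 3/50/97 [100.1715 102.3876 106.651 ]
  y 130 1701 x 3/50/97 [-15.9222  -2.6907   9.9641] z 3/50/97 [100.4565 103.6638 107.2692]
  y 160 2433 x 3/50/97 [-15.6203  -2.1547  11.2676] z 3/50/97 [100.4452 103.4021 107.3541]
```

Emit:
{"name": "servo_tool", "arguments": {
  "plan": [
    [[20,1.3,0,-0.9,1],[15,0,0,0,1],[3,0,0,0,1],[0,0,0,0,1],[0,0,0,0,1]]
  ]
}}

```text
clock: 13.4
position: [0.5349, 0.3967, 0.0488]
tool_rot: [0.596, 0.38, 0.596, -0.38]
contact_force: [1.0, -0.4, -1.7]
grip_width: 0.0281
```

```bash
python3 m.py b
python3 - <<'E'
from h import *
a=load('bsi')['color'][185:265,255:415,::-1];b=load('bsc')['color'][110:230,220:380,::-1]
cv2.imwrite('pics/v5.png',np.vstack([cv2.resize(a,(560,280),interpolation=2),cv2.resize(b,(427,320),interpolation=2)[:, :].copy() if 0 else cv2.copyMakeBorder(cv2.resize(b,(427,320),interpolation=2),0,0,0,133,cv2.BORDER_CONSTANT)]))
E
```

```text
[0.5349 0.3967 0.0488] yaw 24.89833485023289 xax [-0.0001 -0.     -1.    ] [ 1.024  -0.4022 -1.7008] 0.02807390802035645 13.4
tcp in chopper mm [  0.9944 180.8867  48.7636]
side 567 y range 23.510957461520462 185.58886039366038
  y 10 71 x 3/50/97 [-13.6204  -5.8973   5.0479] z 3/50/97 [54.5896 64.2319 68.875 ]
  y 40 115 x 3/50/97 [-13.021   -5.2903   4.8777] z 3/50/97 [58.9424 64.8333 69.1777]
  y 70 112 x 3/50/97 [-13.4692  -4.6256   8.3055] z 3/50/97 [60.0229 65.0371 69.4828]
  y 100 107 x 3/50/97 [-13.1718  -4.9821  12.8644] z 3/50/97 [59.3384 64.8209 69.3916]
  y 130 100 x 3/50/97 [-12.8424  -5.3926  13.3255] z 3/50/97 [60.0855 65.4692 69.7208]
  y 160 62 x 3/50/97 [-13.0916  -4.3415  12.754 ] z 3/50/97 [60.4911 65.6676 70.0623]
scene 191 y range 12.893204692972022 189.17738478636986
  y 10 12 x 3/50/97 [-18.0842 -11.1266  -6.6195] z 3/50/97 [55.4582 63.3647 66.0205]
  y 40 27 x 3/50/97 [-12.4867 -10.504   13.9189] z 3/50/97 [54.4614 63.7691 65.7346]
  y 70 17 x 3/50/97 [-12.426   11.0624  14.7148] z 3/50/97 [58.9859 64.1833 66.5037]
  y 100 25 x 3/50/97 [ 2.5247 10.6401 14.773 ] z 3/50/97 [63.4642 65.7802 69.6489]
  y 130 44 x 3/50/97 [-4.3079  3.5384 13.3216] z 3/50/97 [63.9921 68.383  70.0512]
  y 160 66 x 3/50/97 [-9.3634  0.0376 13.6893] z 3/50/97 [64.1249 67.1782 70.2988]
wrist 4478 y range 123.2621445212539 189.97105678170357
  y 100 361 x 3/50/97 [-13.1202  -1.1348  13.5342] z 3/50/97 [62.3727 64.5905 68.7822]
  y 130 1645 x 3/50/97 [-12.5037   0.2621  12.8129] z 3/50/97 [62.8023 66.0299 69.3894]
  y 160 2472 x 3/50/97 [-13.3328   0.0952  13.5329] z 3/50/97 [62.5888 65.5058 69.5574]
```

View pics/v5.png

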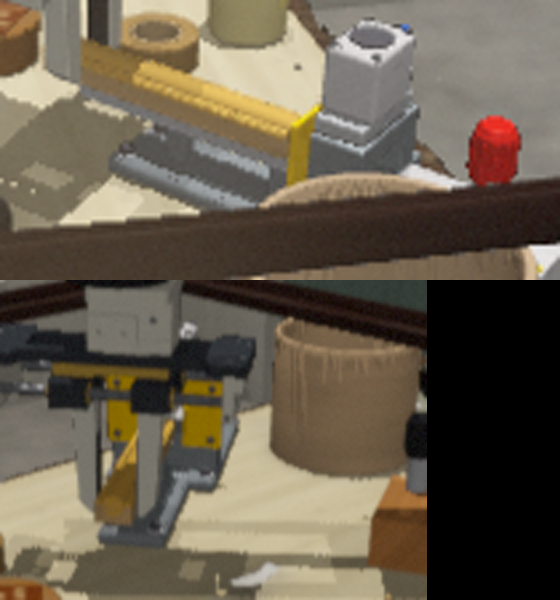

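The views show the slip straight over the rail, its lead end just before the guard, and the red pin beyond. Measured, it is centred (±13.3 mm), aligned within 0.2° and about 2 mm above the bed. I'll lower it slightly and feed.

Emit:
{"name": "servo_tool", "arguments": {
  "plan": [
    [[1.7,0,0,0,1],[0,-0.1,8,0,1],[0,-0.12,8,0,1],[0,-0.12,8,0,1],[0,-0.12,8,0,1],[0,0,0,0,1]]
  ]
}}

```text
clock: 14.3
position: [0.5484, 0.3666, 0.0473]
tool_rot: [0.596, 0.381, 0.596, -0.381]
contact_force: [0.5, 0.6, -0.3]
grip_width: 0.0279
```

Emit:
{"name": "servo_tool", "arguments": {
  "plan": [
    [[0,-0.15,10,0,1],[0,-0.15,10,0,1],[0,-0.15,10,0,1],[0,-0.15,10,0,1],[0,-0.15,10,0,1],[0,-0.1,8,0,1],[0,0,0,0,1]]
  ]
}}

```text
clock: 15.18
position: [0.572, 0.3138, 0.0472]
tool_rot: [0.596, 0.381, 0.596, -0.381]
contact_force: [-0.6, -0.5, -1.0]
grip_width: 0.0279
```

Emit:
{"name": "servo_tool", "arguments": {
  "plan": [
    [[0.6,-0.1,8,0,1],[0.4,-0.1,6,0,1],[0,0,2,0,1],[0,0,2,0,1],[0,0,0,0,1]]
  ]
}}

```text
clock: 15.8
position: [0.5795, 0.2984, 0.0469]
tool_rot: [0.596, 0.381, 0.596, -0.38]
contact_force: [-1.4, 1.8, 6.6]
grip_width: 0.0277
```

Emit:
{"name": "servo_tool", "arguments": {
  "plan": [
    [[0,0,1.5,0,1],[0,0,1.5,0,1],[0,0,0,0,1],[0,0,0,0,1]]
  ]
}}

```text
clock: 16.3
position: [0.5806, 0.296, 0.0469]
tool_rot: [0.596, 0.381, 0.596, -0.38]
contact_force: [-1.2, 3.1, 5.0]
grip_width: 0.0279
```

Emit:
{"name": "servo_tool", "arguments": {
  "plan": [
    [[0,0,1,0,1],[0,0,1,0,1],[0,0,0,0,1],[0,0,0,0,1]]
  ]
}}

```text
clock: 16.8
position: [0.581, 0.2954, 0.047]
tool_rot: [0.596, 0.381, 0.597, -0.379]
contact_force: [-2.9, 8.0, 5.3]
grip_width: 0.0277
```

Emit:
{"name": "servo_tool", "arguments": {
  "plan": [
    [[0,0,0.8,0,1],[0,0,0,0,1],[0,0,0,0,1]]
  ]
}}

```text
clock: 17.18
position: [0.5811, 0.2953, 0.047]
tool_rot: [0.596, 0.381, 0.597, -0.379]
contact_force: [-3.7, 10.2, 4.5]
grip_width: 0.0281
```

```bash
python3 m.py e | cut -c1-150
python3 - <<'E'
from h import *
from m import ch
E
python3 - <<'E'
from h import *
np.set_printoptions(precision=1,suppress=True)
wn=np.array([.6077,.2311]);f=np.array([np.sin(np.radians(24.05)),-np.cos(np.radians(24.05))]);r=np.array([-f[1],f[0]])
for t in('esi','esc'):
    W=cloud(load(t));d=W[...,:2]-wn;x=d@r*1000;y=-(d@f)*1000;z=W[...,2]*1000
    hsv=cv2.cvtColor(load(t)['color'],cv2.COLOR_RGB2HSV)
    with np.errstate(invalid='ignore'):
        m=(abs(x)<20)&(y<-60)&(y>-130)&(hsv[...,1]>150)&((hsv[...,0]<7)|(hsv[...,0]>173))&(z>70)&(z<120)
        g=(abs(x)<20)&(y<-37)&(y>-100)&(z>48)&(z<72)
    if m.sum():print(t,'red pin x,y,z 3/50/97',[np.percentile(k[m],[3,50,97]) for k in(x,y,z)])
    print(t,'under/slip pts',g.sum(),[np.percentile(k[g],[3,97]) for k in(x,y,z)] if g.sum() else '')
a=load('esi')['color'][185:265,280:440,::-1];b=load('ewr')['color'][:,:,::-1]
cv2.imwrite('pics/v6.png',np.vstack([cv2.resize(a,(560,280),interpolation=2),b[:320]]))
E
```

```text
[0.5811 0.2953 0.047 ] yaw 24.973136719944847 xax [ 0.0004  0.0032 -1.    ] [-3.6516 10.1664  4.5084] 0.02808184164049642 17.175
tcp in chopper mm [ 1.8874 69.4086 47.0061]
side 163 y range 21.297821737190706 91.1846306101981
  y 10 65 x 3/50/97 [-12.8489  -7.3845   4.4926] z 3/50/97 [57.08   63.2969 68.0461]
  y 40 95 x 3/50/97 [-11.9042  -3.5005   6.9481] z 3/50/97 [58.0294 63.6884 68.1838]
scene 231 y range 12.135172688562982 98.37958327963922
  y 10 28 x 3/50/97 [-1.1963  6.3755 15.6272] z 3/50/97 [62.9276 66.987  70.7743]
  y 40 63 x 3/50/97 [-5.6552  4.626  17.1445] z 3/50/97 [61.5626 66.0497 79.4123]
  y 70 140 x 3/50/97 [-11.4329   0.4313  13.116 ] z 3/50/97 [49.3155 60.8255 68.4579]
wrist 6376 y range 12.045889096997909 92.36492085792403
  y 10 2051 x 3/50/97 [-11.7803   1.1135  14.2527] z 3/50/97 [60.9052 63.7742 67.6668]
  y 40 1458 x 3/50/97 [-12.3372   0.5199  14.0922] z 3/50/97 [60.7993 63.455  67.5765]
  y 70 2867 x 3/50/97 [-12.4968   0.7321  13.9759] z 3/50/97 [59.5513 63.4162 67.5531]
esi red pin x,y,z 3/50/97 [array([-12.5,  -7.8,   4. ]), array([-110.3, -101.1,  -89.4]), array([ 79.3,  96.5, 108.1])]
esi under/slip pts 162 [array([-9.5, 14.4]), array([-83.8, -38.7]), array([62. , 69.2])]
esc under/slip pts 0 Traceback (most recent call last):
  File "<stdin>", line 2, in <module>
  File "m.py", line 5, in <module>
    tag=sys.argv[1]
        ~~~~~~~~^^^
IndexError: list index out of range
```

View pics/v6.png

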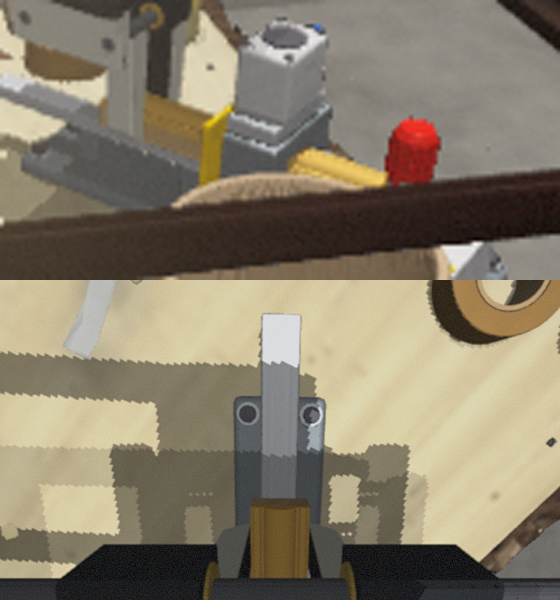

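Run:
```python
from h import *
np.set_printoptions(precision=1,suppress=True)
wn=np.array([.6077,.2311]);f=np.array([np.sin(np.radians(24.05)),-np.cos(np.radians(24.05))]);r=np.array([-f[1],f[0]])
W=cloud(load('esi'));d=W[...,:2]-wn;x=d@r*1000;y=-(d@f)*1000;z=W[...,2]*1000
for a in(-86,-78,-70,-62,-54,-46,20,30,40,50):
    m=(x>-12)&(x<14)&(y>a)&(y<a+8)&(z>50)&(z<75);print(a,m.sum(),np.percentile(z[m],[50,90]) if m.sum() else '')
m=(abs(x)<20)&(y>-125)&(y<-75)&(z>100)&(z<115);print('knob top z',np.percentile(z[m],[50,90,99]))
```

```text
-86 15 [67.1 68.6]
-78 25 [66.4 67.7]
-70 24 [65.6 67.8]
-62 25 [65.5 68.1]
-54 28 [65.9 68.2]
-46 32 [65.3 68.5]
20 21 [61.5 67.6]
30 42 [63.  67.2]
40 40 [62.2 67.4]
50 39 [62.8 67.6]
knob top z [105.9 107.9 109.1]
```

The slip is flat from end to end (top ≈67.5–68 mm against 67 nominal), the end is at the pin, the pin is home, and the push is steady at about 11 N. I'll hand it in.

```bash
python3 -c "
from plant import workorder,ctrl
print(workorder.close_job()); s=ctrl.sense(); print(s['clock'],s['contact_force'],s['grip_width'])"
```

```text
the job is handed in; nothing more can be done
None
the job is handed in; nothing more can be done
```

The chopper is set up as asked, and I handed the job in at about 17 s of the 51 s allowed. The red pin is in the middle stop hole and released. The slip has been fed along the rail and through the guard window. Its end is pushed against the pin, and it is still gripped.

Last checks before handing in:
- **Pin:** the top of the red knob measured 106–108 mm, against 107 mm when fully home. It was upright and on the middle hole's axis.
- **Slip:** its far end reached about 86 mm past the entry face, where the pin's collar should stop it. The last 0.8 mm of commanded push moved it only about 0.1 mm, and the push rose to about 11 N.
- **Flatness:** the slip's top measured 67.2–68.6 mm along its length, against 67 mm nominal. About 5 N presses it onto the bed.
- **Grip:** the fingers were 28 mm apart, the slip's width, and held at 35 N.
- **Black pin:** it was still in its block when I last looked, after placing the red pin. I did not check it again.

Two readings disagreed slightly:
- **Knob top:** the side camera's noisiest points put it up to 2 mm high. I took this as range noise.
- **Sideways position:** the arm's own reading put the gripper about 1.9 mm off the chopper's centre line, while the cameras showed the slip within about 1 mm. The slip passed through the window with almost no force.

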